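Hang the rinsed dipping beaker on the pull-out drying rack

TASK

Pull the peg rack fully out from under its slatted shelf and leave it out, then turn the white beaker that lies on its rest upside down and put it over the rack's bare tall peg so that its rim stands flat on the rack. The beaker is thin stoneware: hold it lightly and set it down gently, do not drop it. Leave everything else on the table where it is.

Things in the scene. Friction and masses are not known exactly. Their poses are not given: they have to be found in the camera images.
- dryer: Fixed wooden drying frame: three slats (tops 162 mm above the table, each 34 mm wide, together spanning x -72 to +72 mm and y -128 to +128 mm) on four corner posts, two nested black pots on the slats at -y. Origin: on the table under its centre; its -x axis is the direction in which the rack pulls out, z up.
- rack (a joint): How far the grey peg rack (tray 200 mm wide, top face 15 mm above the table) is out along the dryer's -x: 0 = fully in, 0.12 m = fully out at its stop; 2 N of friction, stays where left. On it: pull bar, bare peg and, 110 mm to the peg's -y side, an inverted terracotta pot (62 mm across, 55 mm high), part of the rack.
- handle (a point): Middle of the steel pull bar at the rack's front: bar of 10 mm diameter, 100 mm long along the rack's y, its axis 55 mm above the table and 40 mm above the tray, on two upright ends; open beneath and behind (its +x side), where closed fingers can hook it from above. Axes as the dryer's. It moves with the rack.
- peg_foot (a point): Foot of the bare wooden peg, on its axis at the tray's top face (15 mm above the table). Peg 26 mm in diameter, 70 mm tall with a chamfered tip, 130 mm behind the handle. Axes as the dryer's. It moves with the rack; clear of the slats only when the rack is out.
- beaker: Loose white straight beaker of thin stoneware, outside 50 mm in diameter, 110 mm long, wall 3 mm (mouth 44 mm), base 5 mm, 100 to 200 g. Origin: centre of its closed base's outer face; its z axis runs from the base to the mouth. At the start it lies level with its mouth away from the robot, its axis 80 mm above the table. Grip below 60 N.
- beaker_rim (a point): Centre of the beaker's mouth, 110 mm along z from its base.
- rest: Fixed dark wooden block under the beaker: 70 mm long (x), 36 mm wide, 58 mm high with two round rails along x; narrower than the beaker, so fingers can pass on both sides. Origin: on the table under its centre, which is under the beaker's middle; x is along the beaker towards its mouth.
- jar: Bystander: closed amber glass jar, 64 mm in diameter, 100 mm high, upright; origin under its base. It and the beaker's rest change sides.
- yam_a: Bystander: cut piece of yam standing on end, 44 mm in diameter, 55 mm high; origin under it.
- yam_b: Bystander: cut piece of yam standing on end, 50 mm in diameter, 70 mm high; origin under it.
- yam_c: Bystander: cut piece of yam standing on end, 42 mm in diameter, 50 mm high; origin under it.
- pot: Bystander: upright open terracotta pot, 90 mm across, 85 mm high; origin under it.
- brush: Bystander: hand brush lying on the table; origin at its underside.
- trowel: Bystander: garden trowel lying on the table, 280 mm long along its x; origin near its middle, at its underside.
Mind the look-alikes: they are no part of the job. What is shaped like the beaker but blue or red is not meant.

How it is judged:
By the outcome, as a careful person would: the job done as asked, in the order asked, and still so for the second after the job is handed in, with the robot touching nothing.
It also fails if it takes over 51 s, if anything falls off the work surface, if the arm or the gripper's body presses on something with over 40 N, if the wrist force passes 120 N, or if a joint passes its speed limit or range.

ROBOT

A 7-joint arm with a two-finger parallel gripper is mounted at the origin on the work surface. World frame = base frame: x ahead of the robot, y to its left, z up, the work surface at z = 0. Lengths are in m, angles in rad, forces in N, time in s.
With the tool pointing down it reaches from about 0.4 to 0.85 m from the base axis. Payload 10.4 kg.
Tool frame: the origin (TCP) lies on the centre line of the jaws, within the pads' length; the fingertips stand 17 mm ahead of it and the grasp point (between the pads) lies 2 mm behind it; z points along the fingers, y is the line along which they close (so a half turn about z gives the same grasp; the last joint's range is limited). The gripper opens to 85 mm and grips with 20 to 120 N. Pads are 22 mm wide; open, the fingers measure 114 mm over their backs; the gripper's body (76 mm by 85 mm) begins 54 mm behind the grasp point. The pads swing forward as they close: fully open they stand 13 mm farther back than shut.
Start: joints at [1.174, 0.332, -0.065, 1.46, 0.022, 1.35, -0.088], TCP at [0.228, -0.582, 0.225] pointing down, gripper open.
Joint ranges: [-2.6, 2.6], [-0.5, 2.12], [-1.47, 1.34], [0.16, 2.42], [-1.27, 4.41], [0.06, 2.06], [-2.6, 2.6]. Speed limits (rad/s): [2.22, 2.22, 2.79, 2.79, 3.14, 3.14, 3.14].

INTERFACE

Orientations are given as a unit quaternion [x, y, z, w].
In Python, from workcell import sensors, imaging, order, spotter gives the robot as it stands. The module is installed in compiled form; this text tells all that it offers.
- The arm moves only by the shell command python3 -m inch 'ROWS' [FORCE]. ROWS is JSON, a list that holds one entry, the list of rows, each a list of 7 numbers: the shift along the tool's x, y, z in m, then the turn, a rotation vector about the tool's x, y, z in rad, then the closure, from -1 (fully open) to 1 (shut). In form: [[[x, y, z, ax, ay, az, hand], ...]]. A call has 1 to 10 rows; each row is the pose to reach, as a shift and turn from the pose commanded when the call began, along the tool's axes at that moment; what a row does not reach only later rows make up. A row lasts 1/10 s, in which the tool goes at most 50 mm and 8.59 degrees, less where a joint would pass 70% of its speed; a pose out of reach is approached as far as the arm can. A call with a gripper value outside its range is refused whole. The fingers move at their own pace and stop on an object; FORCE is the grip in N (left out, the last holds). Time passes only in rows, so rows that repeat a pose let the fingers close. It gives the time, the measured TCP pose, the force, the opening and the grip force at its end, in the units of the state.
- sensors.get_obs(): the state, without advancing time (a new reading comes with each control period).
- imaging.camera(name): name is "side" or "top" or "wrist"; returns the picture (384x512x3 uint8, blue, green, red); there is no depth.
- imaging.calibration(name): a dict with "mtx" (3x3 intrinsics, pixels), "D" ([k1, k2, p1, p2, k3] as OpenCV has them; the pictures are not rectified), "R" (3x3) and "t" (3): a world point X has camera coordinates R X + t; the wrist camera has in their place "tool_from_camera" (4x4, takes a point from camera to tool coordinates, whose origin is the TCP and whose axes are the flange's). Camera axes: x right, y down, z forward; pixel columns grow to the right and rows downward; lengths in m; the calibration is good to about 2 mm. A picture is of the moment at which its call begins: read the wrist's pose just before it. calibration takes no time and is no camera call.
- order.hand_in(): hands the job in; it is judged then, once.
Trained networks look in the newest picture that a camera, given by its name, has taken for a name from the list of things; names that differ only in an ending like _2 or _b are one class to them, and where a whole thing is asked for, a point or a joint stands for the part that bears it (a point fixed in the world has none). Each returns a list of dicts, best first, with "conf" (0 to 1); they miss things now and then, are a little off and sometimes report something else, mostly with a low value. They report only what shows in the picture. A call takes as long as a camera call. They do not tell look-alikes from the thing itself.
- spotter.look_for(label, camera): "pixel" ([column, row] in pixels, amid what is visible of it).
The state is a dict: "clock": time; "joint_pos": joint angles; "joint_velocities": joint speeds; "tau": joint torques, N m; "position": TCP position; "ee_rot": TCP orientation; "ft_force": force on the tool from outside, world axes, zero at the start; "torque": the same for the moment, N m; "grip_width": opening from 0.0 (shut) to 1.0 (fully open); "grasp_force": force on a finger pad.
Only numpy, scipy, OpenCV 4.12 (cv2) and the standard library are available. Lean on these libraries where they do the work, as an engineer would, in place of code of your own. Each camera call takes 0.05 s, during which the arm holds its last target. There are 200 camera calls.

## Working session

There is one attempt and no reset: what is moved stays moved. The work goes in short steps, Python scripts to look and compute and a shell command to move; the robot and the scene stay as the last step left them, time stands still between calls to the robot, and variables do not carry over. Pictures are saved under pics/ and viewed, at most 10 in all, crops included, and the job is handed in when it is done.

```bash
mkdir -p pics; python3 - <<'E'
from workcell import sensors, imaging, spotter
import cv2, numpy as np
o=sensors.get_obs()
print(o['clock'],np.round(o['position'],4),np.round(o['ee_rot'],4),o['grip_width'])
for n in ('top','side'):
    im=imaging.camera(n); cv2.imwrite(f'pics/{n}0.png',im)
    c=imaging.calibration(n); print(n,np.round(c['mtx'],1).tolist(),np.round(c['D'],3),np.round(-np.array(c['R']).T@np.array(c['t']),3))
    for l in ('beaker','handle','peg_foot','jar','dryer','rest'):
        print(l,[(np.round(d['pixel'],0).tolist(),round(d['conf'],2)) for d in spotter.look_for(l,n)][:4])
E
```

```text
0.0 [ 0.2281 -0.5815  0.2239] [ 9.826e-01  1.858e-01 -1.000e-04 -7.000e-04] 0.9986601352405956
top [[402.3, 0.0, 253.0], [0.0, 402.3, 185.4], [0.0, 0.0, 1.0]] [-0.098  0.     0.     0.     0.   ] [ 0.241 -0.018  1.471]
beaker [([203.0, 168.0], 0.9), ([169.0, 189.0], 0.81), ([173.0, 242.0], 0.72), ([202.0, 215.0], 0.61)]
handle [([265.0, 150.0], 0.64)]
peg_foot [([262.0, 148.0], 0.8)]
jar [([328.0, 188.0], 0.74), ([170.0, 192.0], 0.47)]
dryer [([265.0, 130.0], 0.76), ([390.0, 214.0], 0.63)]
rest [([175.0, 194.0], 0.51)]
side [[484.4, 0.0, 256.7], [0.0, 484.4, 201.4], [0.0, 0.0, 1.0]] [-0.124  0.     0.     0.     0.   ] [-0.274  0.923  0.903]
beaker [([253.0, 297.0], 0.94), ([212.0, 234.0], 0.87), ([203.0, 253.0], 0.79), ([261.0, 258.0], 0.57)]
handle [([238.0, 194.0], 0.74), ([315.0, 140.0], 0.25)]
peg_foot [([235.0, 195.0], 0.79), ([379.0, 167.0], 0.56)]
jar [([324.0, 178.0], 0.59)]
dryer [([227.0, 180.0], 0.77), ([235.0, 192.0], 0.25)]
rest [([201.0, 269.0], 0.76)]
```

```bash
python3 - <<'E'
import cv2
a=cv2.imread('pics/top0.png')[80:290,120:400]; cv2.imwrite('pics/top0c.png',cv2.resize(a,(800,600),interpolation=cv2.INTER_CUBIC))
a=cv2.imread('pics/side0.png')[90:330,130:450]; cv2.imwrite('pics/side0c.png',cv2.resize(a,(800,600),interpolation=cv2.INTER_CUBIC))
E
```

```text
(no output)
```

View pics/top0c.png

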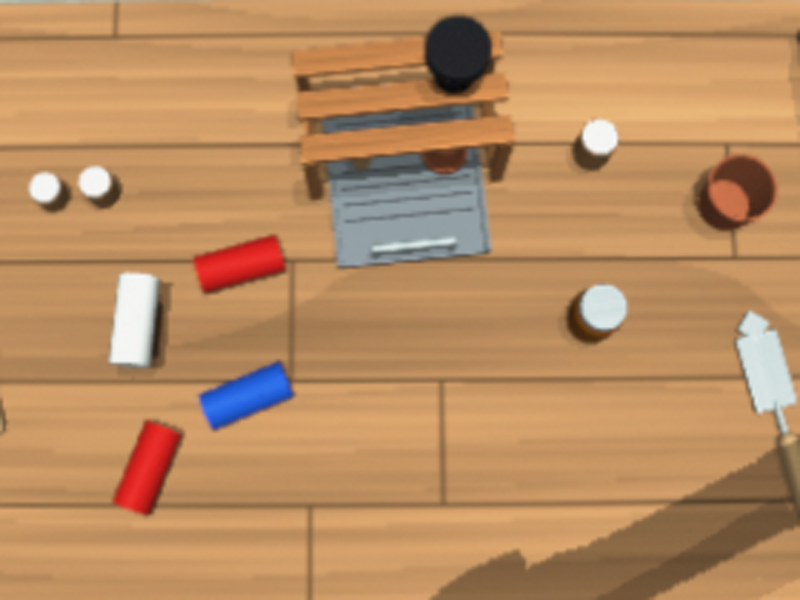

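View pics/side0c.png

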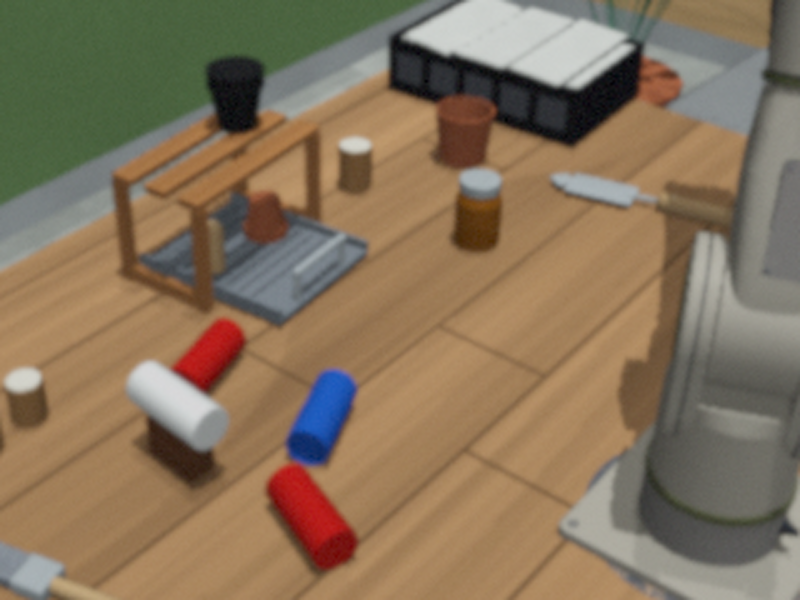

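Top crop: the white beaker is at full-image px (167,192), mouth end up, away from the robot. The look-alikes are red (204,172), red (172,243) and blue (206,218). The pull bar is at px (265,166), and the white-topped yams stand at (136,146), (153,144) and (330,128). I choose the white one on the dark rest, which the side view also shows at about (201,253). Next I'll measure.

```bash
cat > h.py <<'E'
import numpy as np, cv2
from workcell import sensors, imaging, spotter
from scipy.spatial.transform import Rotation as Ro
def cam(n):
    c=imaging.calibration(n); K=np.array(c['mtx']);D=np.array(c['D'],float)
    if n=='wrist':
        o=sensors.get_obs(); T=np.eye(4);T[:3,:3]=Ro.from_quat(o['ee_rot']).as_matrix();T[:3,3]=o['position']
        W=np.linalg.inv(T@np.array(c['tool_from_camera'])); return K,D,W[:3,:3],W[:3,3]
    return K,D,np.array(c['R']),np.array(c['t'])
def onz(c,p,z):
    K,D,R,t=c; q=cv2.undistortPoints(np.array([[p]],float),K,D)[0,0]
    d=R.T@np.array([q[0],q[1],1]); o=-R.T@t
    return o+d*(z-o[2])/d[2]
def proj(c,X):
    K,D,R,t=c; return cv2.projectPoints(np.array(X,float).reshape(-1,3),cv2.Rodrigues(R)[0],t,K,D)[0][:,0]
E
python3 - <<'E'
from h import *
c=cam('top'); f=lambda x,y:(120+x/800*280-.3,80+y/600*210-.3)
for n,p,z in [('barL',(373,250),.055),('barR',(457,242),.055),('slatFL',(302,161),.162),('slatFR',(512,141),.162),('slatBL',(293,52),.162),('trayFL',(338,267),.015),('trayFR',(490,250),.015),('yam a',(45,188),.055),('yam b',(95,184),.07),('yam c',(599,137),.05),('jar',(604,308),.1),('red1',(240,264),.025),('blue',(246,396),.025),('red2',(148,467),.025),('peg',(362,163),.08)]:
    print(n,np.round(onz(c,f(*p),z),3))
im=cv2.imread('pics/top0.png'); hs=cv2.cvtColor(im,cv2.COLOR_BGR2HSV)
m=((hs[...,1]<50)&(hs[...,2]>130)).astype(np.uint8); m[:, :155]=0;m[:,185:]=0;m[:165]=0;m[215:]=0
r=cv2.minAreaRect(np.argwhere(m)[:,::-1].astype(np.float32)); print(r,m.sum()); b=cv2.boxPoints(r)
for p in b: print(np.round(onz(c,p,.08),3))
cs=cam('side'); im=cv2.imread('pics/side0.png'); hs=cv2.cvtColor(im,cv2.COLOR_BGR2HSV)
m=((hs[...,1]<60)&(hs[...,2]>120)).astype(np.uint8); m[:, :175]=0;m[:,228:]=0;m[:230]=0;m[275:]=0
r=cv2.minAreaRect(np.argwhere(m)[:,::-1].astype(np.float32)); print('side',r); print(onz(cs,r[0],.083))
E
```

```text
barL [ 0.578 -0.012  0.055]
barR [ 0.588 -0.118  0.055]
slatFL [0.662 0.072 0.162]
slatFR [ 0.686 -0.179  0.162]
slatBL [0.801 0.084 0.162]
trayFL [0.565 0.034 0.015]
trayFR [ 0.587 -0.164  0.015]
yam a [0.663 0.411 0.055]
yam b [0.663 0.342 0.07 ]
yam c [ 0.729 -0.306  0.05 ]
jar [ 0.494 -0.293  0.1  ]
red1 [0.568 0.16  0.025]
blue [0.397 0.15  0.025]
red2 [0.308 0.272 0.025]
peg [0.685 0.002 0.08 ]
((166.37460327148438, 191.5449676513672), (13.900276184082031, 32.288352966308594), 6.842773914337158) 447
[0.432 0.314 0.08 ]
[0.547 0.304 0.08 ]
[0.541 0.254 0.08 ]
[0.426 0.265 0.08 ]
side ((200.47962951660156, 251.02928161621094), (44.72148895263672, 19.273426055908203), 34.82448959350586)
[0.48384506 0.28384012 0.083     ]
```

```bash
cat >> h.py <<'E'
def to(P,R):
    o=sensors.get_obs(); A=Ro.from_quat(o['ee_rot']); 
    s=A.inv().apply(np.array(P)-o['position']); r=(A.inv()*Ro.from_matrix(R)).as_rotvec()
    print('shift',np.round(s,4),'turn',np.round(r,4),'dist',np.linalg.norm(s).round(3))
def frame(z,y):
    z=np.array(z,float);z/=np.linalg.norm(z);y=np.array(y,float);y-=z*(y@z);y/=np.linalg.norm(y)
    return np.array([np.cross(y,z),y,z]).T
E
python3 - <<'E'
from h import *
a=np.radians(5.5); x=np.array([np.cos(a),np.sin(a),0]);y=np.array([-np.sin(a),np.cos(a),0])
to(np.array([.583,-.065,.18])+.028*x,frame([0,0,-1],-y))
E
```

```text
shift [ 0.5459 -0.344   0.0447] turn [ 1.000e-04 -0.000e+00  2.778e-01] dist 0.647
```

```bash
python3 -m inch '[[[0.546,-0.344,0,0,0,0.278,1],[0.546,-0.344,0,0,0,0.278,1],[0.546,-0.344,0,0,0,0.278,1],[0.546,-0.344,0,0,0,0.278,1],[0.546,-0.344,0,0,0,0.278,1],[0.546,-0.344,0,0,0,0.278,1],[0.546,-0.344,0,0,0,0.278,1],[0.546,-0.344,0,0,0,0.278,1],[0.546,-0.344,0,0,0,0.278,1],[0.546,-0.344,0,0,0,0.278,1]]]' 40
```

```text
clock: 1.7
position: [0.5253, -0.1781, 0.2251]
ee_rot: [0.999, 0.048, 0.0, 0.0]
ft_force: [0.7, -1.4, -0.2]
grip_width: -0.001
grasp_force: 0.0
```

```bash
python3 -m inch '[[[0.075,-0.124,0.03,0,0,0,1],[0.075,-0.124,0.045,0,0,0,1],[0.075,-0.124,0.045,0,0,0,1],[0.075,-0.124,0.045,0,0,0,1]]]'
python3 - <<'E'
from h import *
a=np.radians(5.5); x=np.array([np.cos(a),np.sin(a),0]);y=np.array([-np.sin(a),np.cos(a),0])
to(np.array([.583,-.065,.18])+.028*x,frame([0,0,-1],-y))
im=imaging.camera('wrist'); c=cam('wrist'); cv2.imwrite('pics/w1.png',im)
for p in proj(c,[[.583,-.065,.055],np.array([.583,-.065,.055])+.028*x]): print(p.round())
print(spotter.look_for('handle','wrist')[:2],spotter.look_for('peg_foot','wrist')[:2])
E
```

```text
clock: 2.1
position: [0.5875, -0.0412, 0.1774]
ee_rot: [0.999, 0.052, -0.001, -0.002]
ft_force: [-0.7, -0.3, -0.0]
grip_width: 0.002
grasp_force: 0.0
shift [ 0.021   0.0234 -0.0027] turn [-0.0041  0.002   0.009 ] dist 0.032
[278. 187.]
[278. 159.]
[{'pixel': [277.4, 126.6], 'conf': 0.6}] [{'pixel': [279.6, 124.4], 'conf': 0.83}]
```

View pics/w1.png

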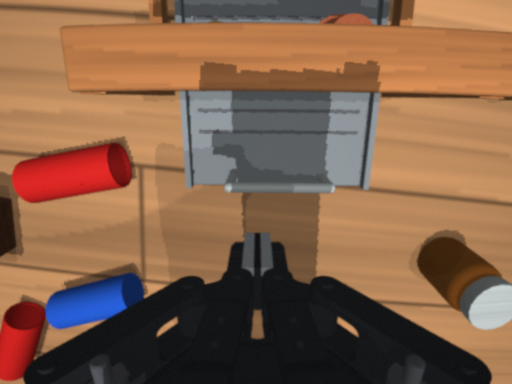

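The bar is at px (279,188), where my estimate projects it. Behind it there is free space before the front slat. I'll hook it there.

```bash
python3 -m inch '[[[0.021,0.0234,0,-0.004,0.002,0.009,1],[0.021,0.0234,0,-0.004,0.002,0.009,1],[0.021,0.0234,0,-0.004,0.002,0.009,1],[0.021,0.0234,0.04,-0.004,0.002,0.009,1],[0.021,0.0234,0.08,-0.004,0.002,0.009,1],[0.021,0.0234,0.12,-0.004,0.002,0.009,1],[0.021,0.0234,0.128,-0.004,0.002,0.009,1],[0.021,0.0234,0.128,-0.004,0.002,0.009,1]]]'
```

```text
clock: 3.05
position: [0.6094, -0.0707, 0.0515]
ee_rot: [0.999, 0.043, 0.0, 0.002]
ft_force: [-0.0, 0.9, 1.5]
grip_width: 0.003
grasp_force: 0.0
```

```bash
python3 -m inch '[[[-0.01,0,0,0,0,0,1],[-0.02,0,0,0,0,0,1],[-0.035,0,0,0,0,0,1],[-0.05,0,0,0,0,0,1],[-0.065,0,0,0,0,0,1],[-0.08,0,0,0,0,0,1],[-0.095,0,0,0,0,0,1],[-0.11,0,0,0,0,0,1],[-0.12,0,0,0,0,0,1],[-0.12,0,0,0,0,0,1]]]'
```

```text
clock: 4.05
position: [0.49, -0.0815, 0.0525]
ee_rot: [0.999, 0.043, 0.002, 0.003]
ft_force: [0.1, 0.4, -1.0]
grip_width: 0.001
grasp_force: 0.0
```

```bash
python3 -m inch '[[[-0.006,0,0,0,0,0,1],[-0.012,0,0,0,0,0,1],[-0.015,0,0,0,0,0,1],[-0.015,0,0,0,0,0,1]]]'; python3 -m inch '[[[-0.003,0,0,0,0,0,1],[-0.005,0,0,0,0,0,1],[-0.005,0,0,0,0,0,1]]]'
```

```text
clock: 4.45
position: [0.4755, -0.0822, 0.0514]
ee_rot: [0.999, 0.043, 0.001, 0.002]
ft_force: [0.5, 0.1, 0.2]
grip_width: 0.001
grasp_force: 0.0
clock: 4.75
position: [0.4706, -0.0827, 0.0514]
ee_rot: [0.999, 0.043, 0.001, 0.002]
ft_force: [0.3, 0.5, 0.3]
grip_width: -0.005
grasp_force: 0.0
```

```bash
python3 - <<'E'
from h import *
im=imaging.camera('top'); cv2.imwrite('pics/top1.png',im)
im2=imaging.camera('side'); cv2.imwrite('pics/side1.png',im2)
a=cv2.resize(im[110:230,210:330],(480,480),interpolation=cv2.INTER_CUBIC); b=cv2.resize(im2[120:240,150:310],(320*2-320,240),interpolation=cv2.INTER_CUBIC)
w=np.zeros((480,800,3),np.uint8); w[:,:480]=a; w[:240,480:]=b; cv2.imwrite('pics/rack1.png',w)
E
```

```text
(no output)
```

View pics/rack1.png

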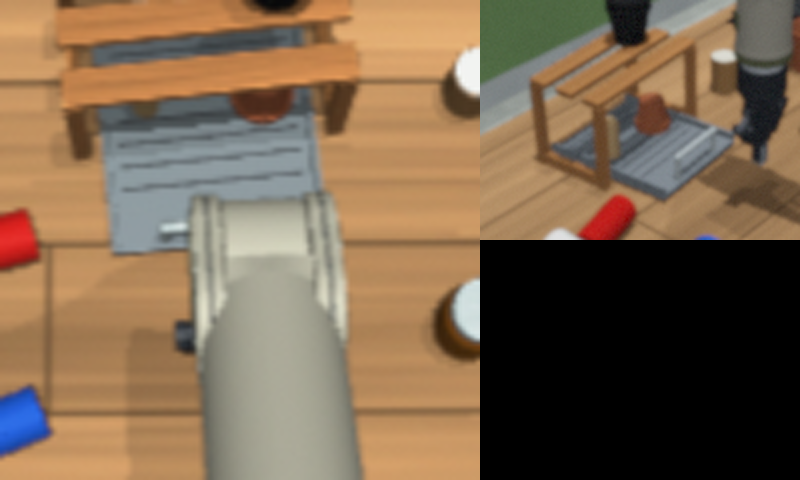

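The rack has not moved: in the top crop the bar is still at px ~(252,167), and the gripper is now in front of it. The fingers passed over the bar, so I'll check whether the pose reading agrees with the picture.

```bash
python3 - <<'E'
from h import *
o=sensors.get_obs(); p=np.array(o['position']); R=Ro.from_quat(o['ee_rot']).as_matrix(); print(p,R[:,2],o['joint_pos'])
for n in('side','top'):
  c=cam(n); print(n,proj(c,[p,p+.017*R[:,2],[p[0],p[1],0]]).round(1).tolist())
im=cv2.imread('pics/side1.png')[130:230,220:345]; cv2.imwrite('pics/s1c.png',cv2.resize(im,(750,600),interpolation=cv2.INTER_CUBIC))
E
```

```text
[ 0.4708798  -0.08263808  0.05144678] [ 0.00249521 -0.00386327 -0.99998942] [ 0.49606808  0.22529013 -0.45626184  2.00987276  0.1277593   0.9300418
 -1.51053032]
side [[289.3, 202.7], [289.1, 207.2], [288.8, 216.1]]
top [[270.2, 196.6], [270.0, 197.3], [269.6, 198.8]]
```

View pics/s1c.png

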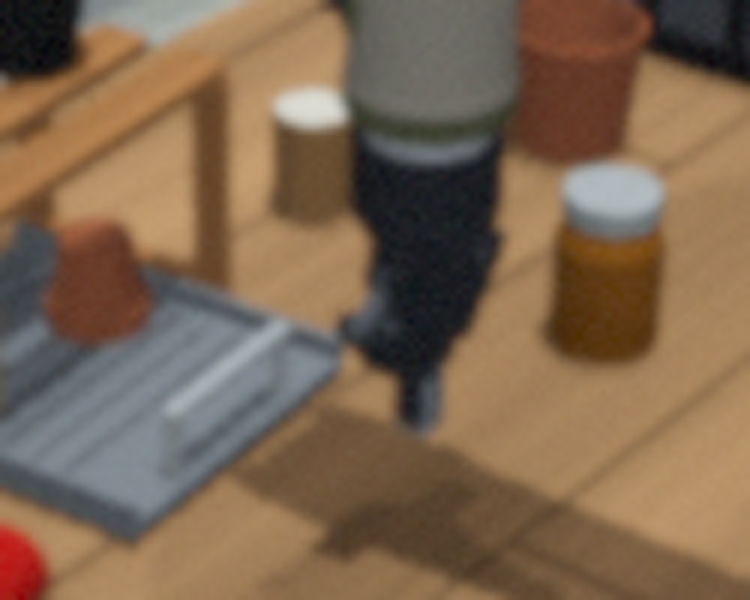

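The fingertip shows at side px (289.7,202). The reported pose puts it at (289,207), so the real tip looks about 17 mm higher than reported. I'll check the height scale with the wrist picture.

```bash
python3 - <<'E'
from h import *
# w1 taken around position .5889,-.0413,.1773 ; use tray width/bar length, jar etc as scale cue
cal=imaging.calibration('wrist'); print(np.round(cal['tool_from_camera'],3).tolist(), np.round(cal['mtx'],0).tolist())
a=np.radians(5.5); x=np.array([np.cos(a),np.sin(a),0]);y=np.array([-np.sin(a),np.cos(a),0])
h=np.array([.583,-.065,.055])
for dz in (0,.02,.04):
  T=np.eye(4);T[:3,:3]=Ro.from_quat([.999,.052,-.001,-.002]).as_matrix();T[:3,3]=[.588,-.0412,.1773+dz]
  W=np.linalg.inv(T@np.array(cal['tool_from_camera'])); c=(np.array(cal['mtx']),np.array(cal['D']),W[:3,:3],W[:3,3])
  tray=h-[0,0,.04]-.018*x
  print(dz,proj(c,[h+.05*y,h-.05*y,tray+.1*y,tray-.1*y]).round(0).tolist(), proj(c,[[.662,.072,.162],[.686,-.179,.162]]).round(0).tolist())
  tip=T[:3,3]+T[:3,:3]@[0,0,.017]; print('tip',proj(c,[tip,T[:3,3]]).round(0).tolist())
E
```

```text
[[-0.0, -0.952, -0.307, 0.078], [1.0, -0.0, -0.001, -0.0], [0.001, -0.307, 0.952, -0.149], [0.0, 0.0, 0.0, 1.0]] [[288.0, 0.0, 257.0], [0.0, 288.0, 191.0], [0.0, 0.0, 1.0]]
0 [[231.0, 188.0], [332.0, 189.0], [191.0, 192.0], [365.0, 194.0]] [[69.0, 86.0], [517.0, 93.0]]
tip [[257.0, 227.0], [257.0, 239.0]]
0.02 [[232.0, 182.0], [327.0, 183.0], [194.0, 187.0], [359.0, 188.0]] [[88.0, 87.0], [491.0, 93.0]]
tip [[257.0, 227.0], [257.0, 239.0]]
0.04 [[234.0, 177.0], [323.0, 178.0], [198.0, 182.0], [354.0, 184.0]] [[105.0, 88.0], [470.0, 93.0]]
tip [[257.0, 227.0], [257.0, 239.0]]
```

The wrist geometry fits the reported pose, but the visible fingertips end short of the nominal 17 mm. I'll go back behind the bar and lower, with TCP at 36 mm, which clears the tray at either tip length.

```bash
python3 -m inch '[[[0,0,-0.05,0,0,0,1],[0.02,0,-0.065,0,0,0,1],[0.07,-0.008,-0.065,0,0,0,1],[0.12,-0.008,-0.065,0,0,0,1],[0.141,-0.008,-0.065,0,0,0,1],[0.141,-0.008,-0.065,0,0,0,1],[0.141,-0.008,-0.03,0,0,0,1],[0.141,-0.008,0,0,0,0,1],[0.141,-0.008,0.01,0,0,0,1],[0.141,-0.008,0.0155,0,0,0,1]]]' && python3 -m inch '[[[0,0,0,0,0,0,1],[-0.01,0,0,0,0,0,1],[-0.02,0,0,0,0,0,1],[-0.03,0,0,0,0,0,1]]]'
```

```text
clock: 5.85
position: [0.6098, -0.0626, 0.0356]
ee_rot: [0.999, 0.043, 0.0, 0.002]
ft_force: [0.5, -0.3, 0.5]
grip_width: 0.001
grasp_force: 0.0
clock: 6.25
position: [0.581, -0.0652, 0.0375]
ee_rot: [0.999, 0.043, 0.003, 0.002]
ft_force: [3.8, 1.3, 3.0]
grip_width: -0.001
grasp_force: 1.6
```

```bash
python3 - <<'E'
from h import *
a=imaging.camera('wrist'); b=imaging.camera('side'); b=cv2.resize(b[130:230,180:305],(480,384),interpolation=cv2.INTER_CUBIC)
w=np.hstack([cv2.resize(a[:300],(400,234)),cv2.resize(b,(400,320))[:234]]) if 0 else np.hstack([cv2.resize(a,(400,300)),cv2.resize(b,(400,300))]); cv2.imwrite('pics/h2.png',w)
E
```

```text
(no output)
```

View pics/h2.png

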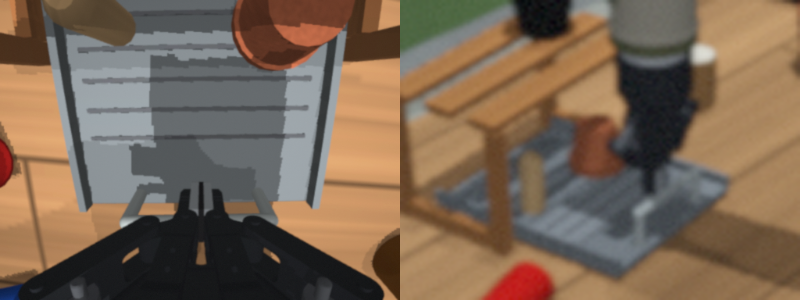

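Now the fingers stand behind the bar, between its uprights, and 3.8 N of drag shows. I'll keep pulling.

```bash
python3 -m inch '[[[-0.015,0,0,0,0,0,1],[-0.03,0,0,0,0,0,1],[-0.045,0,0,0,0,0,1],[-0.06,0,0,0,0,0,1],[-0.075,0,0,0,0,0,1],[-0.085,0,0,0,0,0,1],[-0.09,0,0,0,0,0,1]]]' && python3 -m inch '[[[-0.005,0,0,0,0,0,1],[-0.01,0,0,0,0,0,1],[-0.01,0,0,0,0,0,1]]]'
```

```text
clock: 7.05
position: [0.491, -0.0732, 0.0363]
ee_rot: [0.999, 0.043, 0.002, 0.002]
ft_force: [18.2, -0.2, -6.1]
grip_width: 0.0
grasp_force: 9.5
clock: 7.35
position: [0.4909, -0.0724, 0.0389]
ee_rot: [0.999, 0.044, 0.012, 0.002]
ft_force: [38.0, 1.9, -19.8]
grip_width: 0.0
grasp_force: 19.0
```

It is pressing on the stop, so the rack is out. I'll back off, rise and look.

```bash
python3 -m inch '[[[0.01,0,0,0,0,0,1],[0.018,0,0,0,0,0,1],[0.02,0,-0.03,0,0,0,0.5],[0.02,0,-0.08,0,0,0,-1],[0.0,0,-0.13,0,0,0,-1],[-0.05,-0.03,-0.15,0,0,0,-1],[-0.1,-0.06,-0.15,0,0,0,-1]]]'
python3 - <<'E'
from h import *
o=sensors.get_obs(); print(o['position'],o['ee_rot'],o['joint_pos'])
a=imaging.camera('top'); cv2.imwrite('pics/top2.png',a); b=imaging.camera('wrist'); cv2.imwrite('pics/w2.png',b)
for n in('top','wrist'): print(n,[(d['pixel'],d['conf']) for d in spotter.look_for('peg_foot',n)][:3])
c=cam('wrist'); np.save('cw2.npy',np.array(c,dtype=object),allow_pickle=True)
w=np.hstack([cv2.resize(b,(400,300)),cv2.resize(a[110:215,200:340],(400,300),interpolation=cv2.INTER_CUBIC)]); cv2.imwrite('pics/h3.png',w)
E
```

```text
clock: 8.05
position: [0.3952, -0.0309, 0.1859]
ee_rot: [0.999, 0.043, 0.002, 0.002]
ft_force: [-0.8, 1.4, 0.5]
grip_width: 0.85
grasp_force: 0.0
[ 0.39521307 -0.03089701  0.18587776] [0.9990705  0.04301305 0.00219253 0.00178803] [ 0.53746861 -0.14209489 -0.52501697  2.04560487 -0.0722566   1.21540385
 -1.44304761]
top [([268.5, 160.6], 0.8)]
wrist [([307.7, 50.2], 0.63)]
```

View pics/h3.png

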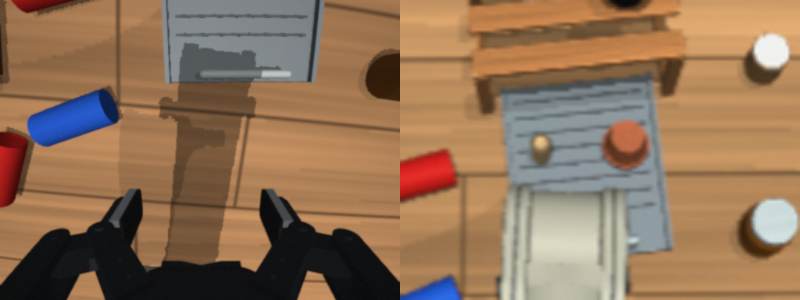

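The rack is out and the peg is visible: the wrist picture has the bar at px (256–372, 94) and the top picture has the peg tip at about (249.5,159). Next I compute the peg position and the beaker approach.

```bash
python3 - <<'E'
from h import *
cw=cam('wrist'); ct=cam('top')
for p in [(256,95),(372,94)]: print('bar',onz(cw,p,.055).round(4))
im=cv2.imread('pics/top2.png')
hs=cv2.cvtColor(im[145:172,235:262],cv2.COLOR_BGR2HSV); m=(hs[...,1]>70)&(hs[...,0]<30); 
q=np.argwhere(m)+[145,235]; print(len(q),q.min(0),q.max(0),q.mean(0))
for l in hs[...,1]: print(' '.join('%3d'%v for v in l))
print('peg tip',onz(ct,(249.5,158.5),.085).round(4))
E
```

```text
bar [ 0.4752 -0.0239  0.055 ]
bar [ 0.4863 -0.1314  0.055 ]
87 [148 235] [171 252] [161.70114943 243.33333333]
 57  16  28  28  29  28  27  28  27  27  29  27  29  30  30  30  32  29  30  29  29  29  29  30  30  29  30
 55  18  28  28  29  29  27  29  30  27  29  29  29  29  29  28  28  28  28  28  29  29  29  29  27  27  29
 57  16  29  28  28  28  28  28  28  30  28  28  28  26  29  27  29  27  29  29  29  29  29  29  29  28  28
 71   8  27  28  29  27  27  29  27  27  27  29  29  29  29  30  29  30  28  29  29  29  30  30  28  28  29
 70   9  28  29  28  28  30  28  28  29  28  30  28  30  28  29  29  30  29  29  28  27  28  27  27  29  27
 84   4  28  29  31  30  29  29  29  29  29  26  27  27  28  28  29  29  28  28  29  28  30  29  28  29  30
 91  14  26  29  29  30  31  30  28  28  31  27  31  29  26  29  29  28  30  30  30  28  28  30  29  29  28
 94  19  26  30  30  29  29  28  28  28  30  28  30  30  28  28  29  29  29  28  29  29  29  29  29  28  27
103  34  24  29  29  29  28  29  29  27  29  29  27  29  27  29  29  29  29  29  29  29  29  29  28  27  29
109  35  21  28  
[... 1260 characters left out ...]
27  29  28  28  28
127 120  51  19  29  29  30  29  29  30  27  11  37  85  99  88  43  10  27  28  29  28  29  30  29  30  29
128 119  52  17  28  29  29  28  29  29  29  25   9  31  47  30  11  26  28  29  31  29  29  30  30  31  31
128 123  64  11  27  29  29  28  30  28  32  29  28  26  23  28  29  30  29  28  30  29  29  30  30  28  30
127 122  66   9  28  29  28  27  28  29  28  28  30  28  30  28  29  29  29  29  29  29  29  30  29  29  30
127 123  70   8  26  29  29  29  27  27  29  29  29  29  29  29  29  29  27  27  29  27  29  30  27  27  27
128 122  75   4  26  25  27  27  27  27  27  27  27  26  29  27  27  27  27  27  27  27  28  26  28  28  29
peg tip [ 0.6029 -0.0093  0.085 ]
```

```bash
python3 - <<'E'
from h import *
ct=cam('top'); print('tip',onz(ct,(249.0,159.7),.085).round(4),'foot',onz(ct,(249.0,163.5),.015).round(4))
cal=imaging.calibration('wrist'); W=np.linalg.inv(np.array(cal['tool_from_camera'])); c=(np.array(cal['mtx']),np.array(cal['D']),W[:3,:3],W[:3,3])
for x in (0,.011):
  print('shut',x,[proj(c,[[x,.0,z]])[0].round().tolist() for z in (.017,.01,0,-.01)])
  print('open',x,[proj(c,[[x,-.036,z]])[0].round().tolist() for z in (.017,.01,0,-.01,-.02)])
cv2.imwrite('pics/tips.png',np.hstack([cv2.resize(cv2.imread('pics/w2.png')[220:300,130:250],(390,260),interpolation=cv2.INTER_CUBIC),cv2.resize(cv2.imread('pics/w1.png')[210:290,200:320],(390,260),interpolation=cv2.INTER_CUBIC)]))
b=np.array([.115,-.0105,0]);b/=np.linalg.norm(b);k=np.array([0,0,1.]);p=np.cross(k,b)
z=(b-k)/2**.5; R=frame(z,-p); G=np.array([.431,.289,.08])+.040*b
print('z',z.round(3),'G',G.round(4)); 
to(G-.12*z+.002*z,R)
E
```

```text
tip [ 0.5985 -0.0075  0.085 ] foot [ 0.602 -0.007  0.015]
shut 0 [[257.0, 227.0], [257.0, 232.0], [257.0, 239.0], [257.0, 248.0]]
open 0 [[201.0, 227.0], [199.0, 232.0], [195.0, 239.0], [192.0, 248.0], [187.0, 257.0]]
shut 0.011 [[257.0, 211.0], [257.0, 215.0], [257.0, 222.0], [257.0, 230.0]]
open 0.011 [[200.0, 211.0], [197.0, 215.0], [194.0, 222.0], [190.0, 229.0], [186.0, 238.0]]
z [ 0.704 -0.064 -0.707] G [0.4708 0.2854 0.08  ]
shift [ 0.0215 -0.3239  0.019 ] turn [-0.0649  0.7807  0.1711] dist 0.325
```

View pics/tips.png

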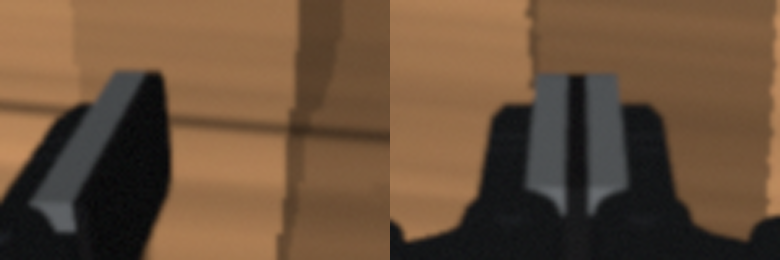

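The pads' real tip lies about 12 mm behind the TCP when shut and about 24 mm behind when open. That agrees with the first miss over the bar, so the effective grasp point is about TCP −35 mm at 50 mm opening. Plan: grip the beaker with the tool 45° forward-down. A half turn about tool z then points the mouth straight down.

```bash
cat >> h.py <<'E'
def gpose(base,b,along=.036,back=0,off=.035):
    b=np.array(b,float);b/=np.linalg.norm(b);k=np.array([0,0,1.]);p=np.cross(k,b);z=(b-k)/2**.5
    return np.array(base)+along*b+(off-back)*z, frame(z,-p)
E
python3 - <<'E'
from h import *
P,R=gpose([.431,.289,.08],[.115,-.0105,0],back=.13); print(P); to(P,R)
E
```

```text
[0.39995399 0.29183464 0.14717514]
shift [ 0.0335 -0.3218  0.0353] turn [-0.0649  0.7807  0.1711] dist 0.325
```

```bash
python3 -m inch '[[[0.0,-0.05,-0.02,0,0,0,-1],[0.0,-0.1,-0.02,-0.01,0.13,0.03,-1],[0.0,-0.15,-0.02,-0.02,0.26,0.06,-1],[0.01,-0.2,-0.02,-0.03,0.39,0.085,-1],[0.02,-0.25,-0.01,-0.045,0.52,0.115,-1],[0.03,-0.3,0.01,-0.055,0.65,0.14,-1],[0.034,-0.322,0.03,-0.065,0.78,0.17,-1],[0.034,-0.322,0.035,-0.065,0.78,0.17,-1],[0.034,-0.322,0.035,-0.065,0.78,0.17,-1]]]' 25
python3 - <<'E'
from h import *
o=sensors.get_obs(); print(np.round(o['joint_pos'],2))
im=imaging.camera('wrist'); cv2.imwrite('pics/w3.png',im)
P,R=gpose([.431,.289,.08],[.115,-.0105,0]); to(P,R)
c=cam('wrist'); b=np.array([.115,-.0105,0]);b/=np.linalg.norm(b); s=np.array([.091,.9958,0]); B=np.array([.431,.289,.08])
X=[B+u*b+v*.025*s for u in(0,.11) for v in(1,-1)]+[B+[0,0,.025],B+.11*b+[0,0,.025],B+.055*b+[0,0,.025]]
q=proj(c,X); print(q.round().tolist())
v=im.copy()
for x in q: cv2.circle(v,tuple(int(t) for t in x.round()),2,(0,255,0),-1)
cv2.imwrite('pics/w3m.png',cv2.resize(v,(768,576)))
E
```

```text
clock: 9.15
position: [0.4338, 0.2777, 0.1616]
ee_rot: [0.937, -0.021, 0.348, 0.003]
ft_force: [-0.3, -1.2, 0.1]
grip_width: 0.998
grasp_force: 0.0
[ 0.59 -0.5  -1.4   2.24  0.12  0.53 -2.6 ]
shift [-0.0265 -0.0092  0.1188] turn [-0.0386  0.0765  0.026 ] dist 0.122
[[213.0, 265.0], [272.0, 267.0], [225.0, 152.0], [275.0, 153.0], [241.0, 261.0], [249.0, 138.0], [245.0, 195.0]]
```

View pics/w3m.png

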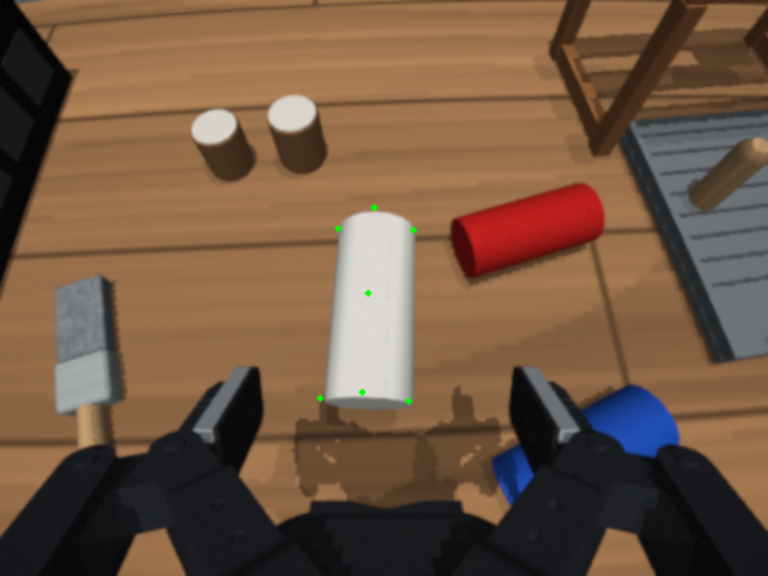

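The beaker projects within about 4 px of the model, with its base ~3 mm more to −y. Joints 7, 3 and 2 are at their limits in this pose, so I'll use the half-turned grasp, which brings joint 7 back to mid-range.

```bash
python3 -m inch '[[[0,0,0,0,0,-0.149,-1],[0,0,0,0,0,-0.298,-1],[0,0,0,0,0,-0.447,-1],[0,0,0,0,0,-0.596,-1],[0,0,0,0,0,-0.745,-1],[0,0,0,0,0,-0.894,-1],[0,0,0,0,0,-1.043,-1],[0,0,0,0,0,-1.192,-1],[0,0,0,0,0,-1.341,-1],[0,0,0,0,0,-1.49,-1]]]'
python3 -m inch '[[[0,0,0,0,0,-0.149,-1],[0,0,0,0,0,-0.298,-1],[0,0,0,0,0,-0.447,-1],[0,0,0,0,0,-0.596,-1],[0,0,0,0,0,-0.745,-1],[0,0,0,0,0,-0.894,-1],[0,0,0,0,0,-1.043,-1],[0,0,0,0,0,-1.192,-1],[0,0,0,0,0,-1.341,-1],[0,0,0,0,0,-1.49,-1]]]'
python3 - <<'E'
from h import *
o=sensors.get_obs(); print(np.round(o['joint_pos'],2))
P,R=gpose([.431,.2855,.08],[.115,-.009,0],back=.1); R=R@np.diag([-1,-1,1]); to(P,R)
E
```

```text
clock: 10.2
position: [0.4339, 0.2748, 0.1633]
ee_rot: [0.704, 0.62, 0.253, 0.238]
ft_force: [0.1, -0.4, -0.2]
grip_width: 1.001
grasp_force: 0.0
clock: 11.2
position: [0.4339, 0.2747, 0.1629]
ee_rot: [0.097, 0.933, 0.024, 0.346]
ft_force: [0.6, -0.0, -0.0]
grip_width: 0.995
grasp_force: 0.0
[ 0.05 -0.15 -1.03  2.25  0.75  0.72 -0.16]
shift [0.0355 0.0052 0.0194] turn [ 0.0223 -0.0785 -0.1405] dist 0.041
```

```bash
python3 -m inch '[[[0.0355,0.005,0.019,0.022,-0.078,-0.14,-1],[0.0355,0.005,0.019,0.022,-0.078,-0.14,-1],[0.0355,0.005,0.019,0.022,-0.078,-0.14,-1],[0.0355,0.005,0.019,0.022,-0.078,-0.14,-1]]]'
python3 - <<'E'
from h import *
o=sensors.get_obs(); print(np.round(o['joint_pos'],2))
P,R=gpose([.431,.2855,.08],[.115,-.009,0],back=.1); R=R@np.diag([-1,-1,1]); to(P,R)
P,R=gpose([.431,.2855,.08],[.115,-.009,0]); R=R@np.diag([-1,-1,1]); to(P,R)
im=imaging.camera('wrist'); cv2.imwrite('pics/w4.png',im); c=cam('wrist'); b=np.array([.115,-.009,0]);b/=np.linalg.norm(b); s=np.array([-b[1],b[0],0]); B=np.array([.431,.2855,.08])
print(proj(c,[B+v*.025*s for v in(1,-1)]+[B,B+[0,0,.025]]).round().tolist())
g=im.astype(int); m=((g.min(2)>110)&(g.max(2)-g.min(2)<35)).astype(np.uint8)
n,l,st,ce=cv2.connectedComponentsWithStats(m); print([ (st[i].tolist(),ce[i].round().tolist()) for i in range(1,n) if st[i][4]>250])
E
```

```text
clock: 11.6
position: [0.4203, 0.2868, 0.1257]
ee_rot: [0.039, 0.924, -0.014, 0.381]
ft_force: [0.3, -0.5, 0.0]
grip_width: 0.999
grasp_force: 0.0
[ 0.03  0.06 -1.19  2.29  1.12  0.9  -0.44]
shift [-0.0008 -0.0004  0.0004] turn [ 0.0004 -0.0026 -0.0056] dist 0.001
shift [-0.001  -0.0005  0.1004] turn [ 0.0004 -0.0026 -0.0056] dist 0.1
[[293.0, 180.0], [220.0, 181.0], [256.0, 180.0], [256.0, 214.0]]
[([463, 109, 49, 66, 1876], [493.0, 144.0]), ([224, 151, 117, 109, 6184], [262.0, 203.0]), ([0, 167, 108, 61, 1279], [33.0, 197.0]), ([391, 352, 46, 32, 1014], [413.0, 370.0])]
```

```bash
python3 - <<'E'
from h import *
im=cv2.imread('pics/w4.png').astype(int); m=((im.min(2)>110)&(im.max(2)-im.min(2)<35))
for r in range(150,264,8): 
    c=np.where(m[r,170:380])[0]+170; print(r,(c.min(),c.max(),len(c)) if len(c) else None)
cv2.imwrite('pics/w4c.png',cv2.resize(cv2.imread('pics/w4.png'),(640,480)))
E
```

```text
150 None
158 (np.int64(237), np.int64(283), 47)
166 (np.int64(229), np.int64(291), 63)
174 (np.int64(225), np.int64(295), 71)
182 (np.int64(225), np.int64(296), 72)
190 (np.int64(225), np.int64(295), 71)
198 (np.int64(227), np.int64(293), 67)
206 (np.int64(229), np.int64(291), 63)
214 (np.int64(231), np.int64(289), 59)
222 (np.int64(233), np.int64(287), 55)
230 (np.int64(235), np.int64(285), 51)
238 (np.int64(237), np.int64(372), 72)
246 (np.int64(240), np.int64(324), 66)
254 (np.int64(249), np.int64(378), 31)
262 None
```

View pics/w4c.png

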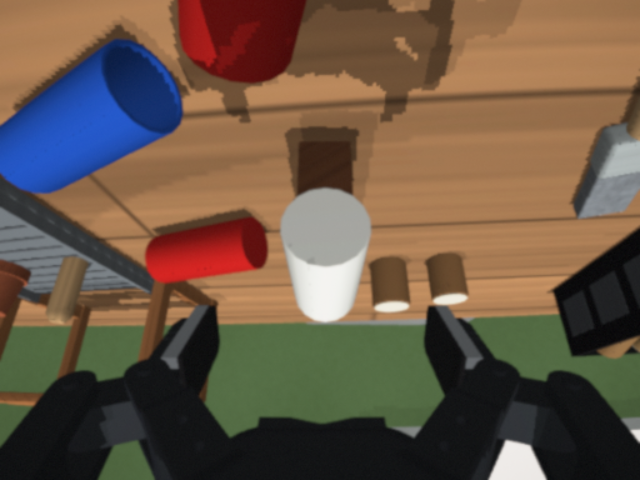

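The base circle is centred at px (260,182), 2.7 mm to +y of the model, so I shift by that and advance.

```bash
python3 -m inch '[[[0,0.0025,0.02,0,0,0,-1],[0,0.0025,0.045,0,0,0,-1],[0,0.0025,0.065,0,0,0,-1],[0,0.0025,0.08,0,0,0,-1],[0,0.0025,0.092,0,0,0,-1],[0,0.0025,0.1,0,0,0,-1],[0,0.0025,0.1,0,0,0,-1]]]' 30
python3 - <<'E'
from h import *
o=sensors.get_obs(); print(np.round(o['joint_pos'],2))
im=imaging.camera('wrist'); cv2.imwrite('pics/w5.png',im)
im2=imaging.camera('side')[200:300,150:275]; cv2.imwrite('pics/g5.png',np.hstack([cv2.resize(im,(400,300)),cv2.resize(im2,(400,320),interpolation=cv2.INTER_CUBIC)[:300]]))
E
```

```text
clock: 12.35
position: [0.4924, 0.283, 0.0562]
ee_rot: [0.039, 0.923, -0.014, 0.383]
ft_force: [-0.2, 0.4, -0.2]
grip_width: 1.0
grasp_force: 0.0
[-0.05  0.4  -1.02  2.25  1.53  0.98 -0.63]
```

View pics/g5.png

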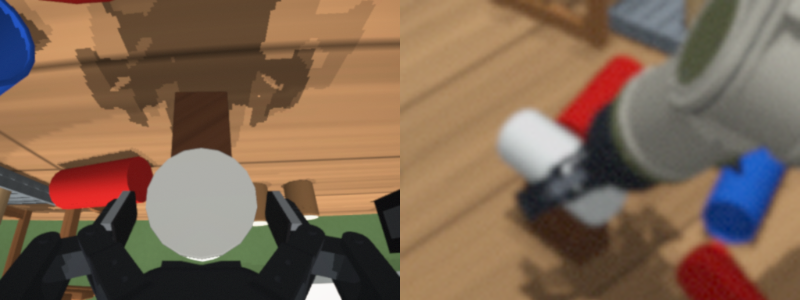

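The white beaker sits centred between the fingers: its base is at wrist crop px (201,205) and the fingers at (118) and (283). The pads are roughly a third along it. I have now used up the picture allowance (one over, in fact), so from here I go by numbers. Closing now.

```bash
python3 -m inch '[[[0,0,0,0,0,0,0.2],[0,0,0,0,0,0,0.3],[0,0,0,0,0,0,0.5],[0,0,0,0,0,0,0.5],[0,0,0,0,0,0,0.5],[0,0,0,0,0,0,0.5]]]' 30
```

```text
clock: 13.05
position: [0.4916, 0.2839, 0.0567]
ee_rot: [0.038, 0.923, -0.014, 0.384]
ft_force: [-4.1, -3.8, 6.9]
grip_width: 0.588
grasp_force: 31.3
```

```bash
python3 -m inch '[[[-0.005,0,-0.005,0,0,0,0.5],[-0.015,0,-0.015,0,0,0,0.5],[-0.03,0,-0.03,0,0,0,0.5],[-0.05,0,-0.05,0,0,0,0.5],[-0.07,0,-0.07,0,0,0,0.5],[-0.088,0,-0.088,0,0,0,0.5],[-0.1,0,-0.1,0,0,0,0.5],[-0.1,0,-0.1,0,0,0,0.5]]]'
python3 -m inch '[[[0,0,0,0,0,0.08,0.5],[0,0,0,0,0,0.22,0.5],[0,0,0,0,0,0.36,0.5],[0,0,0,0,0,0.5,0.5],[0,0,0,0,0,0.64,0.5],[0,0,0,0,0,0.78,0.5]]]'
python3 - <<'E'
from h import *
o=sensors.get_obs(); print(np.round(o['joint_pos'],2),o['grip_width'])
E
```

```text
clock: 13.85
position: [0.4916, 0.2848, 0.2007]
ee_rot: [0.038, 0.922, -0.012, 0.385]
ft_force: [-0.8, 0.9, -2.0]
grip_width: 0.585
grasp_force: 31.5
clock: 14.45
position: [0.4904, 0.2836, 0.1963]
ee_rot: [0.388, 0.838, 0.134, 0.359]
ft_force: [0.4, -0.2, -2.2]
grip_width: 0.584
grasp_force: 31.6
[ 0.23 -0.03 -1.19  2.15  0.96  0.8  -0.89] 0.5838855513925698
```

```bash
cat >> h.py <<'E'
Rg=Ro.from_quat([.038,.923,-.014,.384]).as_matrix(); pg=np.array([.4916,.2839,.0567])
BT=Rg.T@(np.array([.431,.288,.08])-pg); bt=Rg.T@(np.array([.110,-.0095,0])/np.hypot(.11,.0095))
def place(peg,h,az=0.,bt=bt,BT=BT):
    xh=np.array([np.cos(az),np.sin(az),0]);k=np.array([0,0,1.])
    R=frame(xh-k,-np.cross(k,xh)); v=R@bt
    R=Ro.align_vectors([-k],[v])[0].as_matrix()@R
    return np.array([peg[0],peg[1],.125+h])-R@BT, R
E
python3 - <<'E'
from h import *
print(BT.round(4),bt.round(3)); P,R=place([.6,-.0075],.1); print(P.round(3),R.round(2).tolist()); to(P,R)
E
```

```text
[ 0.0263 -0.0007 -0.0595] [-0.705 -0.005  0.709]
[ 0.623 -0.009  0.164] [[0.71, 0.0, 0.71], [0.0, -1.0, -0.0], [0.71, 0.01, -0.71]]
shift [-0.261  -0.1362  0.1319] turn [0.0276 0.0561 2.2927] dist 0.323
```

```bash
python3 -m inch '[[[-0.01,-0.005,0.005,0.001,0.003,0.14,0.5],[-0.02,-0.01,0.01,0.003,0.007,0.28,0.5],[-0.04,-0.02,0.02,0.005,0.01,0.42,0.5],[-0.06,-0.03,0.03,0.007,0.014,0.56,0.5],[-0.08,-0.041,0.04,0.009,0.017,0.7,0.5],[-0.1,-0.052,0.05,0.01,0.02,0.84,0.5],[-0.12,-0.062,0.06,0.012,0.024,0.98,0.5],[-0.14,-0.073,0.07,0.014,0.028,1.12,0.5],[-0.15,-0.078,0.075,0.015,0.031,1.26,0.5],[-0.16,-0.083,0.08,0.017,0.034,1.4,0.5]]]'
python3 - <<'E'
from h import *
o=sensors.get_obs(); print(np.round(o['joint_pos'],2),o['grip_width'])
P,R=place([.6,-.0075],.1); to(P,R)
E
```

```text
clock: 15.45
position: [0.572, 0.1043, 0.1777]
ee_rot: [0.838, 0.398, 0.332, 0.171]
ft_force: [0.3, 0.3, -2.1]
grip_width: 0.591
grasp_force: 31.6
[ 0.51 -0.14 -0.9   2.26  0.66  0.33 -1.66] 0.591050710965834
shift [-0.0699  0.0915  0.0478] turn [0.0105 0.0237 0.8918] dist 0.125
```

```bash
python3 -m inch '[[[-0.01,0.013,0.006,0.001,0.003,0.13,0.5],[-0.02,0.026,0.013,0.003,0.007,0.26,0.5],[-0.03,0.04,0.02,0.005,0.01,0.39,0.5],[-0.04,0.053,0.027,0.006,0.014,0.52,0.5],[-0.05,0.066,0.034,0.008,0.017,0.65,0.5],[-0.06,0.079,0.041,0.009,0.02,0.77,0.5],[-0.07,0.0915,0.048,0.01,0.024,0.89,0.5],[-0.07,0.0915,0.048,0.01,0.024,0.89,0.5],[-0.07,0.0915,0.048,0.01,0.024,0.89,0.5]]]'
python3 - <<'E'
from h import *
o=sensors.get_obs(); print(np.round(o['joint_pos'],2),o['grip_width'])
P,R=place([.6,-.0075],.1); to(P,R)
E
```

```text
clock: 16.35
position: [0.6238, -0.0071, 0.165]
ee_rot: [0.924, 0.005, 0.381, 0.004]
ft_force: [-0.5, 0.4, -1.4]
grip_width: 0.587
grasp_force: 31.6
[ 0.67 -0.01 -0.76  2.22  0.4   0.16 -2.02] 0.5870148891195208
shift [-0.0009  0.0014  0.0001] turn [-0.0007 -0.0003  0.0091] dist 0.002
```

```bash
python3 - <<'E'
from h import *
im=imaging.camera('side'); cv2.imwrite('pics/s6.png',im); cs=cam('side')
o=sensors.get_obs(); p=np.array(o['position']); R=Ro.from_quat(o['ee_rot']).as_matrix(); B=p+R@BT; b=R@bt; print('base',B.round(4),'b',b.round(3))
th=np.linspace(0,2*np.pi,40)
def cyl(c,a,L,r):
    a=a/np.linalg.norm(a); u=np.cross(a,[1,0,0.]);u/=np.linalg.norm(u);v=np.cross(a,u)
    return np.array([c+s*a+r*(np.cos(t)*u+np.sin(t)*v) for s in(0,L) for t in th])
def mk(c,X):
    m=np.zeros((384,512),np.uint8); h=cv2.convexHull(proj(c,X).astype(np.float32)); cv2.fillConvexPoly(m,(h*16).round().astype(np.int32),1,shift=4); return m
mb=mk(cs,cyl(B,b,.11,.025)); hs=cv2.cvtColor(im,cv2.COLOR_BGR2HSV)
q=np.argwhere(mb); r0,c0=q.min(0)-6; r1,c1=q.max(0)+8
w=((hs[...,1]<45)&(hs[...,2]>140))
print('beaker rows',r0,'cols',c0)
for r in range(r0,r1): print(''.join('X' if w[r,c]&mb[r,c] else 'w' if w[r,c] else 'm' if mb[r,c] else '.' for c in range(c0,c1)))
mp=mk(cs,cyl(np.array([.6,-.0075,.015]),np.array([0,0,1.]),.07,.0125))
q=np.argwhere(mp); r0,c0=q.min(0)-5; r1,c1=q.max(0)+7
w=((hs[...,1]>65)&(hs[...,0]<30)); print('peg',r0,c0)
for r in range(r0,r1): print(''.join('X' if w[r,c]&mp[r,c] else 'w' if w[r,c] else 'm' if mp[r,c] else '.' for c in range(c0,c1)))
E
```

```text
base [ 0.6006 -0.0053  0.2262] b [ 0.001 -0.006 -1.   ]
beaker rows 140 cols 226
................................
................................
................................
................................
................................
...........wwwwwwww.............
........wwXXXXXXXXXXm...........
.......wXXXXXXXXXXXXmmm.........
......wXXXXXXXXXXXXXmmm.........
......XXXXXXXXXXXXXmmmmm........
......XXXXXXXXXXXXmmmmmm........
......XXXXXXXXXXXmmmmmmm........
......mXXXXXXXXmmmmmmmmm........
......mXXXXXXXmmmmmmmmmm........
......mmmmmmmmmmmmmmmmmm........
......mmmmmmmmmmmmmmmmmm........
......mmmmmmmmmmmmmmmmmm........
......mmmmmmmmmmmmmmmmmm........
......mmmmmmmmmmmmmmmmmm........
......mmmmmmmmmmmmmmmmmm........
......mmmmmmmmmmmmmmmmmm........
......mmmmmmmmmmmmmmmmmm........
......mmmmmmmmmmmmmmmmmm........
.......mmmmmmmmmmmmmmmmm........
.......mmmmmmmmmmmmmmmmm........
.......mmmmmmmmmmXXXmmmm........
.......mmmmmmmmXXXXXmmmm........
.......mmmmmmXXXXXXXmmmm........
.......mmmmmXXXXXXXXmmmm........
.......mmmmXXXXXXXXXmmmm........
.......mmmmXXXXXXXXXmmmm.....
[... 811 characters left out ...]
ww................
wwww.................
www....mmmmm.........
w.....mmmmmmmm.......
.....mmmmXmmmm.......
.....mmXXXXXmm.......
.....mmXXXXXmm.......
.....mXXXXXXXm.......
.....mmXXXXXXm.......
.....mmXXXXXXm.......
.....mmXXXXXXm.......
.....mmXXXXXXm.......
.....mmXXXXXXm.......
.....mmXXXXXXm.......
......mXXXXXXm.......
......mXXXXXXm.......
......XXXXXXXX.......
......XXXXXXXX.......
......XXXXXXXXm......
......XXXXXXXmm......
......XXXXXXXmm......
......XXXXXXXXm......
......XXXXXXXXm......
......XXXXXXXmm......
......mmXXXXmm.......
........mmmm.........
.....................
.....................
.....................
.....................
.....................
.....................
```

The beaker outline and peg outline both match my model in the side picture to about 1 px, and the beaker hangs upright with a ~2 mm y offset. I'll correct that, then lower partway and check the force.

```bash
python3 -m inch '[[[0,0.002,0,0,0,0.005,0.5],[0,0.002,0,0,0,0.009,0.5],[-0.009,0.002,0.009,0,0,0.009,0.5],[-0.018,0.002,0.018,0,0,0.009,0.5],[-0.024,0.002,0.024,0,0,0.009,0.5],[-0.03,0.002,0.03,0,0,0.009,0.5],[-0.035,0.002,0.035,0,0,0.009,0.5],[-0.035,0.002,0.035,0,0,0.009,0.5]]]'
python3 - <<'E'
from h import *
o=sensors.get_obs(); p=np.array(o['position']); R=Ro.from_quat(o['ee_rot']).as_matrix(); print('rim',(p+R@(BT+.11*bt)).round(4),'b',(R@bt).round(3),np.round(o['torque'],2),np.round(o['joint_pos'],2))
E
```

```text
clock: 17.2
position: [0.6244, -0.0125, 0.1239]
ee_rot: [0.925, 0.002, 0.379, 0.002]
ft_force: [-0.3, -0.2, -1.5]
grip_width: 0.588
grasp_force: 31.7
rim [ 0.6008 -0.0115  0.0747] b [-0.005  0.001 -1.   ] [ 0.02  0.98 -0.05] [ 0.04  0.04 -0.13  2.27  0.98  0.08 -2.6 ]
```

Joint 7 has reached its limit. I'll lift clear of the peg, turn the tool's azimuth about the peg axis for joint room, then re-lower.

```bash
python3 -m inch '[[[0.01,0,-0.01,0,0,0,0.5],[0.02,0,-0.02,0,0,0,0.5],[0.028,-0.003,-0.028,0,0,0,0.5],[0.028,-0.003,-0.028,0,0,0,0.5]]]'
python3 - <<'E'
from h import *
o=sensors.get_obs(); print(np.round(o['joint_pos'],2))
P,R=place([.6,-.0075],.1,.5); print(P.round(3)); to(P,R)
E
```

```text
clock: 17.6
position: [0.6259, -0.0084, 0.1663]
ee_rot: [0.925, 0.002, 0.381, 0.001]
ft_force: [0.2, 0.5, -0.2]
grip_width: 0.591
grasp_force: 31.7
[ 0.14 -0.03 -0.24  2.24  0.4   0.16 -2.03]
[0.621 0.003 0.164]
shift [-0.0049 -0.0112 -0.0021] turn [ 0.3496  0.0029 -0.3533] dist 0.012
```

```bash
python3 -m inch '[[[-0.001,-0.002,0,0.07,0,-0.07,0.5],[-0.002,-0.0045,-0.001,0.14,0.001,-0.14,0.5],[-0.003,-0.007,-0.001,0.21,0.002,-0.21,0.5],[-0.004,-0.009,-0.002,0.28,0.003,-0.28,0.5],[-0.005,-0.011,-0.002,0.35,0.003,-0.353,0.5],[-0.005,-0.011,-0.002,0.35,0.003,-0.353,0.5]]]'
python3 - <<'E'
from h import *
o=sensors.get_obs(); print(np.round(o['joint_pos'],2))
P,R=place([.6,-.0075],.1,.5); to(P,R)
P,R=place([.6,-.0075],.04,.5); to(P,R)
E
```

```text
clock: 18.2
position: [0.6139, -0.0047, 0.1526]
ee_rot: [0.928, 0.114, 0.351, -0.04]
ft_force: [-1.1, 0.0, -2.9]
grip_width: 0.588
grasp_force: 31.7
[ 0.07 -0.   -0.04  2.21 -0.67  0.29 -0.71]
shift [ 0.0143 -0.0054 -0.0031] turn [ 0.177   0.0606 -0.1871] dist 0.016
shift [-0.0254 -0.0058  0.0419] turn [ 0.177   0.0606 -0.1871] dist 0.049
```

```bash
python3 -m inch '[[[0.014,-0.005,-0.003,0.08,0.03,-0.08,0.5],[0.014,-0.005,-0.003,0.177,0.06,-0.187,0.5],[0.014,-0.005,-0.003,0.177,0.06,-0.187,0.5],[0.014,-0.005,-0.003,0.177,0.06,-0.187,0.5]]]'
python3 - <<'E'
from h import *
o=sensors.get_obs(); print(np.round(o['joint_pos'],2),np.round(o['joint_velocities'],2))
P,R=place([.6,-.0075],.1,.5); to(P,R)
E
```

```text
clock: 18.6
position: [0.6213, -0.0002, 0.1637]
ee_rot: [0.896, 0.228, 0.37, -0.091]
ft_force: [1.0, -0.4, -1.8]
grip_width: 0.586
grasp_force: 31.8
[ 0.15  0.06  0.03  2.16 -1.07  0.52 -0.04] [-0.01 -0.01 -0.03  0.01  0.07 -0.05 -0.22]
shift [ 0.0012 -0.0028  0.0004] turn [ 0.003   0.0014 -0.0022] dist 0.003
```

```bash
python3 -m inch '[[[0.001,-0.003,0,0.003,0.001,-0.002,0.5],[-0.006,-0.003,0.007,0.003,0.001,-0.002,0.5],[-0.013,-0.003,0.014,0.003,0.001,-0.002,0.5],[-0.02,-0.003,0.021,0.003,0.001,-0.002,0.5],[-0.02,-0.003,0.021,0.003,0.001,-0.002,0.5]]]'
python3 - <<'E'
from h import *
o=sensors.get_obs(); p=np.array(o['position']); R=Ro.from_quat(o['ee_rot']).as_matrix(); print('rim',(p+R@(BT+.11*bt)).round(4),'b',(R@bt).round(3),np.round(o['joint_pos'],2))
P,R=place([.6,-.0075],.04,.5); to(P,R)
E
```

```text
clock: 19.1
position: [0.6194, 0.0063, 0.1342]
ee_rot: [0.896, 0.229, 0.369, -0.094]
ft_force: [0.1, 0.1, -2.1]
grip_width: 0.588
grasp_force: 31.7
rim [ 0.5983 -0.0038  0.085 ] b [-0.003  0.003 -1.   ] [ 0.15  0.1   0.01  2.18 -1.19  0.48  0.09]
shift [-0.0213  0.0039  0.021 ] turn [-0.0031  0.0016 -0.0025] dist 0.03
```

At this azimuth joint 5 would reach its limit on the way down. A larger azimuth of about 1.3 rad bends the wrist well away from that, so I'll lift and turn further about the peg axis.

```bash
python3 -m inch '[[[0.011,0,-0.011,0,0,0,0.5],[0.021,0,-0.021,0,0,0,0.5],[0.021,0,-0.021,0,0,0,0.5]]]'
python3 - <<'E'
from h import *
for az in (.77,1.03,1.3):
  P,R=place([.6,-.0075],.1,az); to(P,R)
E
```

```text
clock: 19.4
position: [0.6216, 0.0056, 0.1685]
ee_rot: [0.895, 0.23, 0.372, -0.092]
ft_force: [-0.2, 0.1, -1.1]
grip_width: 0.587
grasp_force: 31.8
shift [-0.0047 -0.0041  0.0011] turn [ 0.1907 -0.0027 -0.1904] dist 0.006
shift [-0.0062 -0.0097 -0.0004] turn [ 0.3744 -0.0012 -0.3744] dist 0.012
shift [-0.0088 -0.0149 -0.003 ] turn [ 5.651e-01  4.000e-04 -5.655e-01] dist 0.018
```

```bash
python3 -m inch '[[[-0.004,-0.002,0.001,0.08,0,-0.08,0.5],[-0.0047,-0.004,0.001,0.17,0,-0.17,0.5],[-0.0055,-0.007,0,0.27,0,-0.27,0.5],[-0.006,-0.01,0,0.37,0,-0.37,0.5],[-0.0075,-0.0125,-0.0015,0.47,0,-0.47,0.5],[-0.0088,-0.015,-0.003,0.565,0,-0.565,0.5],[-0.0088,-0.015,-0.003,0.565,0,-0.565,0.5],[-0.0088,-0.015,-0.003,0.565,0,-0.565,0.5]]]'
python3 - <<'E'
from h import *
o=sensors.get_obs(); p=np.array(o['position']); R=Ro.from_quat(o['ee_rot']).as_matrix(); print('rim',(p+R@(BT+.11*bt)).round(4),'b',(R@bt).round(3),np.round(o['joint_pos'],2))
for h in (.1,.05):
  P,R=place([.6,-.0075],h,1.3); to(P,R)
E
```

```text
clock: 20.2
position: [0.6063, 0.0147, 0.1609]
ee_rot: [0.737, 0.559, 0.304, -0.23]
ft_force: [0.4, -0.6, -1.9]
grip_width: 0.588
grasp_force: 32.0
rim [ 0.5988 -0.0074  0.1117] b [-0.005  0.    -1.   ] [ 0.26  0.39  0.07  1.76 -0.88  1.22  0.46]
shift [ 0.0025  0.0009 -0.0022] turn [-0.0011  0.0011 -0.0052] dist 0.003
shift [-0.0327  0.0008  0.0333] turn [-0.0011  0.0011 -0.0052] dist 0.047
```

```bash
python3 - <<'E'
from h import *
o=sensors.get_obs(); p=np.array(o['position']); R=Ro.from_quat(o['ee_rot']).as_matrix(); B=p+R@BT; b=R@bt
th=np.linspace(0,2*np.pi,40)
def cyl(c,a,L,r):
    a=a/np.linalg.norm(a); u=np.cross(a,[1,0,0.]);u/=np.linalg.norm(u);v=np.cross(a,u)
    return np.array([c+s*a+r*(np.cos(t)*u+np.sin(t)*v) for s in(0,L) for t in th])
def mk(c,X):
    m=np.zeros((384,512),np.uint8); h=cv2.convexHull(proj(c,X).astype(np.float32)); cv2.fillConvexPoly(m,(h*16).round().astype(np.int32),1,shift=4); return m
for n in('side','top'):
  im=imaging.camera(n); cs=cam(n); cv2.imwrite(f'pics/{n}7.png',im)
  hs=cv2.cvtColor(im,cv2.COLOR_BGR2HSV); wb=(hs[...,1]<40)&(hs[...,2]>150); wp=(hs[...,1]>65)&(hs[...,0]<30)
  mb=mk(cs,cyl(B,b,.11,.025)); mp=mk(cs,cyl(np.array([.6,-.0075,.015]),np.array([0,0,1.]),.07,.0125))
  q=np.argwhere(mb|mp); r0,c0=q.min(0)-5; r1,c1=q.max(0)+6; print(n,r0,c0)
  for r in range(r0,r1): print(''.join(('B' if mb[r,c] else 'b') if wb[r,c] else ('P' if mp[r,c] else 'p') if wp[r,c] else ('m' if mb[r,c] else 'n' if mp[r,c] else '.') for c in range(c0,c1)))
E
```

```text
side 142 228
ppppppppp..ppp..............
pppppppp..pppp..............
pppppppp..pppp..............
ppppppp.....................
ppppppp...bbbbbbb...........
pppppp.bbBBBBBBBBBB.........
ppppp.bBBBBBBBBBBBBBB.......
pppppBBBBBBBBBBBBBBBBB......
pppp.BBBBBBBBBBBBBBBBBm.....
pppp.BBBBBBBBBBBBBBBBBm.....
pppppBBBBBBBBBBBBBBBBmm.....
pppppBBBBBBBBBBBBBBBBmm.....
pppppmBBBBBBBBBBBBBBmmm.....
pppppmmmBBBBBBBBBBBmmmm.....
pppppmmmmmBBBBBBBBBmmmm.....
pppp.mmmmmBBBBBBBBmmmmm.....
ppp..mmmmmBBBBBBBBmmmmm.....
ppp..mmmmmBBBBBBBBmmmmm.....
pp...mmmmmBBBBBBBmmmmmm.....
pp...mmmmmBBBBBBBmmmmmm.....
ppp..mmmmmBBBBBBBmmmmmm...pp
pppppmmmmmBBBBBmmmmmmmm.pppp
pppppmmmmmBBBBBmmmmmmmpppppp
ppppppmmmmBBBmmmmmmmmmpppppp
ppppppmmmmBBmmmmmmmmmppppppp
ppppppmmmmBBmmmmmmmmmppppppp
ppppppmmmmBBmmmmmmmmmppppppp
ppppp.mmmBmmmmmmmmmmmppppppp
ppppp.mmmmmmmmmmmmmmmmpppppp
ppppp.mmmBBBmmmmmmmmmmpppppp
ppppp.mmmmBBBmmmmmmmmmpppppp
ppppp.mmmmBBBBmmmmmmmmpppppp
ppppppmmmmmBBBmmmmmmmmpppppp
ppppppmmmBBBBBmmmmmmmmmppppp
ppppppmmmmBBBBmmmmmmmmm.pppp
ppppppmmmmBBBBmmmmmmmmm...pp
ppppppmmmmBBBBBmmmmmmmm.....
ppppppmmmmBBBB
[... 1369 characters left out ...]
...bBBBBBBBBBBBBBBBB.....
....bBBBBBBBBBBBBBBBB.....
.bbbbBBBBBBBBBBBBBBBB.....
.bbbbBBBBBBBBBBBBBBBB.....
bbbb.BBBBBBBBBBBBBBBB.....
bbbbbmBBBBBBBBBBBBBBm.....
b..bbmBBBBBBBBBBBBBBm.....
b..bbmmBBBBBBBBBBBBmm.....
...bbmmmBBBBBBBBBmmmm.....
..bbbmmmmmmBBBBmmmmmm.....
.bbb..mmmmmmmmmmmmmmm.....
..bb..mmmmmmmmmmmmmmm.....
p.bbbbBBBBmmmmmmmmmmm.....
p.bb..mmmmmmmmmmmmmmm.....
pb.....mmmmmmmmmmmmm......
p.......mmmmmmmmmmmm......
p.......mmmmmmmmmmm.......
p........mmmmmmmmn........
p.........nmmmmnn.........
p.........nnnnnnn.........
p..........nnnnn..........
pp........................
pp........................
pp........................
pp........................
pp.........b..............
```

Both views agree with the model to within a pixel, and the beaker is centred over the peg. Lowering.

```bash
python3 -m inch '[[[-0.008,0.001,0.008,-0.001,0.001,-0.005,0.5],[-0.017,0.001,0.0175,-0.001,0.001,-0.005,0.5],[-0.025,0.001,0.0255,-0.001,0.001,-0.005,0.5],[-0.033,0.001,0.0335,-0.001,0.001,-0.005,0.5],[-0.0395,0.001,0.040,-0.001,0.001,-0.005,0.5],[-0.0465,0.001,0.047,-0.001,0.001,-0.005,0.5],[-0.0535,0.001,0.054,-0.001,0.001,-0.005,0.5],[-0.058,0.001,0.0585,-0.001,0.001,-0.005,0.5],[-0.058,0.001,0.0585,-0.001,0.001,-0.005,0.5]]]'
python3 - <<'E'
from h import *
o=sensors.get_obs(); p=np.array(o['position']); R=Ro.from_quat(o['ee_rot']).as_matrix(); print('rim',(p+R@(BT+.11*bt)).round(4),'b',(R@bt).round(3),np.round(o['joint_pos'],2))
for h in (.01,0.):
  P,R=place([.6,-.0075],h,1.3); to(P,R)
E
```

```text
clock: 21.2
position: [0.6071, 0.0143, 0.0784]
ee_rot: [0.734, 0.561, 0.305, -0.229]
ft_force: [-0.6, 0.2, -1.2]
grip_width: 0.584
grasp_force: 32.0
rim [ 0.5999 -0.0079  0.0292] b [ 0.     0.001 -1.   ] [ 0.27  0.5   0.05  1.79 -0.93  1.12  0.6 ]
shift [-0.0026  0.      0.0032] turn [-0.0023 -0.0007  0.0025] dist 0.004
shift [-0.0097 -0.      0.0103] turn [-0.0023 -0.0007  0.0025] dist 0.014
```

Rim is at ~29 mm, over the peg with no contact force. Lowering gently.

```bash
python3 -m inch '[[[-0.002,0,0.002,-0.001,0,0.001,0.5],[-0.004,0,0.004,-0.002,-0.001,0.002,0.5],[-0.006,0,0.006,-0.002,-0.001,0.002,0.5],[-0.0075,0,0.0075,-0.002,-0.001,0.002,0.5],[-0.0075,0,0.0075,-0.002,-0.001,0.002,0.5]]]'
python3 -m inch '[[[-0.0007,0,0.0007,0,0,0,0.5],[-0.0014,0,0.0014,0,0,0,0.5],[-0.0014,0,0.0014,0,0,0,0.5]]]'
```

```text
clock: 21.7
position: [0.6074, 0.0142, 0.0686]
ee_rot: [0.735, 0.561, 0.305, -0.228]
ft_force: [0.0, -0.5, -2.6]
grip_width: 0.587
grasp_force: 32.0
clock: 22.0
position: [0.6075, 0.0142, 0.0668]
ee_rot: [0.735, 0.561, 0.305, -0.228]
ft_force: [0.7, 0.1, -1.3]
grip_width: 0.589
grasp_force: 32.0
```

```bash
for i in 1 2; do python3 -m inch '[[[-0.0004,0,0.0004,0,0,0,0.5],[-0.0008,0,0.0008,0,0,0,0.5],[-0.0008,0,0.0008,0,0,0,0.5]]]' | egrep 'position|ft_'; done
```

```text
position: [0.6075, 0.0142, 0.0657]
ft_force: [0.2, 0.3, -1.8]
position: [0.6075, 0.0142, 0.0646]
ft_force: [0.1, 0.1, -1.6]
```

```bash
python3 -m inch '[[[-0.0004,0,0.0004,0,0,0,0.5],[-0.0008,0,0.0008,0,0,0,0.5],[-0.0008,0,0.0008,0,0,0,0.5]]]' | egrep 'position|ft_'; python3 -m inch '[[[-0.0004,0,0.0004,0,0,0,0.5],[-0.0004,0,0.0004,0,0,0,0.5]]]' | egrep 'position|ft_'
```

```text
position: [0.6077, 0.0142, 0.0637]
ft_force: [-1.4, -0.1, 0.1]
position: [0.6079, 0.0142, 0.0636]
ft_force: [-3.2, 0.3, 5.1]
```

Contact is at the expected tray height with 5 N. Releasing gently.

```bash
python3 -m inch '[[[0,0,0,0,0,0,0.2],[0,0,0,0,0,0,-0.1],[0,0,0,0,0,0,-0.18],[0,0,0,0,0,0,-0.22],[0,0,0,0,0,0,-0.3],[0,0,0,0,0,0,-0.5],[0,0,0,0,0,0,-0.8],[0,0,0,0,0,0,-1],[0,0,0,0,0,0,-1]]]' 20; python3 -m inch '[[[0,0,-0.01,0,0,0,-1],[0,0,-0.03,0,0,0,-1],[0,0,-0.06,0,0,0,-1],[0,0,-0.1,0,0,0,-1],[0,0,-0.14,0,0,0,-1],[0.03,0,-0.17,0,0,0,-1],[0.06,0,-0.2,0,0,0,-1],[0.06,0,-0.2,0,0,0,-1]]]'
```

```text
clock: 24.0
position: [0.6076, 0.0142, 0.0629]
ee_rot: [0.735, 0.561, 0.305, -0.228]
ft_force: [-0.4, -1.1, 0.8]
grip_width: 1.0
grasp_force: 0.0
clock: 24.8
position: [0.5818, -0.082, 0.254]
ee_rot: [0.734, 0.562, 0.308, -0.224]
ft_force: [-0.8, 0.3, 0.4]
grip_width: 1.001
grasp_force: 0.0
```

```bash
python3 - <<'E'
from h import *
th=np.linspace(0,2*np.pi,40)
def mk(c,X):
    m=np.zeros((384,512),np.uint8); h=cv2.convexHull(proj(c,X).astype(np.float32)); cv2.fillConvexPoly(m,(h*16).round().astype(np.int32),1,shift=4); return m
X=[[.6+.025*np.cos(t),-.0075+.025*np.sin(t),z] for z in(.015,.125) for t in th]
for n in('side','top'):
  im=imaging.camera(n); cs=cam(n); cv2.imwrite(f'pics/{n}8.png',im)
  hs=cv2.cvtColor(im,cv2.COLOR_BGR2HSV); wb=(hs[...,1]<40)&(hs[...,2]>135)
  mb=mk(cs,X); q=np.argwhere(mb); r0,c0=q.min(0)-5; r1,c1=q.max(0)+6; print(n,r0,c0)
  for r in range(r0,r1): print(''.join(('B' if mb[r,c] else 'b') if wb[r,c] else ('m' if mb[r,c] else '.') for c in range(c0,c1)))
# displacement of bystanders: image change top8 vs top0 (centres)
for l in('jar','yam_a','pot','handle'): print(l,[(np.round(d['pixel']).tolist(),round(d['conf'],2)) for d in spotter.look_for(l,'top')][:4])
E
```

```text
side 169 229
............................
............................
............................
............................
..........bbbbb.............
.......bbbBBBBBBBbb.........
......bbBBBBBBBBBBBBb.......
.....bBBBBBBBBBBBBBBB.......
....bBBBBBBBBBBBBBBBBB......
....bBBBBBBBBBBBBBBBBB......
....bBBBBBBBBBBBBBBBBm......
.....BBBBBBBBBBBBBBBBm......
.....BBBBBBBBBBBBBBBBm......
.....BBBBBBBBBBBBBBBmm......
.....mmBBBBBBBBBBBBBmmbb....
.....mmBBBBBBBBBBBBBBmb.....
.....mmBBBBBBBBBBBBBBm......
.....mmBBBBBBBBBBBBBmm......
.....mmBBBBBBBBBBBBBmm......
.....mmBBBBBBBBBBBBBBm......
.....mmBBBBBBBBBBBBBBBb.....
.....mmBBBBBBBBBBBBBBBb.....
.....mmBBBBBBBBBBBBBBB......
.....mmBBBBBBBBBBBBBBm......
.....mmBBBBBBBBBBBBBBm......
.....mmBBBBBBBBBBBBBBBbb....
.....mmBBBBBBBBBBBBBBBbb....
.....mmBBBBBBBBBBBBBBBbb....
...bbBmBBBBBBBBBBBBBBBb.....
...bb.mBBBBBBBBBBBBBBm...bbb
.bbb..mBBBBBBBBBBBBBBm.bbbbb
bbb...mBBBBBBBBBBBBBBBbbbbb.
bb....mBBBBBBBBBBBBBBBbbbb..
......mBBBBBBBBBBBBBBBbbb..b
.bbb..mmBBBBBBBBBBBBBBb...bb
bbb...mmBBBBBBBBBBBBBm...bbb
bbb...mmBBBBBBBBBBBBBm.bbbbb
bbb...mmBBBBBB
[... 695 characters left out ...]
BBBBBBBBBbbbbb
bbbbbBBBBBBBBBBBBBBBbbbbb
bbbbbBBBBBBBBBBBBBBBbbbbb
bbbbbBBBBBBBBBBBBBBm.bbbb
bbbbbmmBBBBBBBBBBBmm....b
bbbbbmmmBBBBBBBBBmmmbbbbb
bbbb.mmmmmBBBBBBmmmmbbbbb
bbbbbBmmmmmmmmmmmmmBbbbbb
.bbbbbmmmmmmmmmmmmmBbbbbb
.bbbbbBmmmmmmmmmmmmbbbbbb
.bbbbbBmmmmmmmmmmmm.....b
.bbbb..mmmmmmmmmmBbbbbbbb
.bbbbb..BBmmmmmBBBbbbbbbb
.bbbbbbbbBBBBBBBBbbbbbbbb
.bbbbbbbbbbbBBbbbbbbbbbbb
.bbbbbbbbbbbbbbbbbbbbbb..
.bbbbbbbbbbb........bbbbb
.bbbbbb....b.bbbbbbbbbbbb
..bbbbbbbbbbbbbbbbbbbbbbb
..bbbbbbbbbbbbbbbbbbbbbbb
jar [([327.0, 188.0], 0.7), ([252.0, 158.0], 0.44)]
yam_a [([328.0, 126.0], 0.61), ([153.0, 144.0], 0.6)]
pot []
handle [([262.0, 174.0], 0.9), ([390.0, 215.0], 0.23), ([151.0, 143.0], 0.17)]
```

The beaker stands upright at full height on the peg, and the robot is clear. One last check from the stored pictures: how far the rack actually travelled.

```bash
python3 - <<'E'
from h import *
c=cam('top'); a=cv2.imread('pics/top0.png'); b=cv2.imread('pics/top8.png')
for (x0,x1,y0,y1,px,z) in [(246,284,162,171,(265.3,166.0),.055),(234,250,166,178,(238.1,173.1),.015),(280,296,160,174,(291.2,167.2),.015)]:
    t=a[y0:y1,x0:x1]; s=b[y0+15:y1+45,x0-12:x1+8]; r=cv2.matchTemplate(s,t,cv2.TM_CCOEFF_NORMED); _,v,_,l=cv2.minMaxLoc(r)
    d=np.array([l[0]-12,l[1]+15]); A=onz(c,px,z);B=onz(c,np.array(px)+d,z); print(round(v,2),d,A.round(3),B.round(3),'moved',np.linalg.norm(B-A).round(3))
print(sensors.get_obs()['clock'])
E
```

```text
0.81 [ 2 30] [ 0.582 -0.066  0.055] [ 0.473 -0.072  0.055] moved 0.11
0.93 [ 3 29] [0.566 0.034 0.015] [0.457 0.022 0.015] moved 0.109
0.72 [ 4 29] [ 0.587 -0.164  0.015] [ 0.478 -0.176  0.015] moved 0.11
25.1
```

The rack moved about 110 mm. When pulled it stalled rigidly: the same position at 18 N and at 38 N, against 2 N of friction. So it is at its stop. Handing in.

```bash
python3 -c "
from workcell import order
print(order.hand_in())"
```

```text
the job is handed in; nothing more can be done
None
```

The job is handed in (no verdict shown), about 25 s on the clock: the rack is pulled out to where it stalled rigidly (about 110 mm of measured travel, so I took that as its stop), and the white beaker stands upside down over the bare peg, upright in both cameras; of the bystanders I re-checked only the jar and two yams afterwards (not moved), and I viewed 11 pictures, one over the limit of 10.

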